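# Hook the return spring onto its anchor post with the spring puller

## Task

Take the red-handled spring puller from its grey stand, put its pin into the small outer loop of the jig's spring and stretch the spring with it until the large eye goes over the anchor post, then seat the eye under the post's head and let the tension hold it there. Feel for the post gently: do not overstretch the spring or force the eye against the post, do not touch the spring with the fingers, and leave the things around it alone. Finally put the puller back in its stand.

Things in the scene. Friction and masses are not known exactly. Their poses are not given: they have to be found in the camera images.
- jig: Fixed jig: aluminium plate 260 x 84 mm, top 12 mm above the desk, blue bracket 56 mm high near its -x end. Origin: centre of its underside, on the desk; z up; x runs along the spring from the bracket to the loose hook: +x is the direction of stretching. The spring pivots in the bracket at x = -110, z = 46 mm. The steel anchor post stands upright on a brass carrier at y = 0 (see slot_mid).
- slot_mid (a point): Middle of the post's slot, at the height of the post's top (jig x 13.5, y 0, z 46 mm). The post was clamped up to 10 mm to either side of it along jig x; where is not measured: find it by feel or sight. Head 12 mm in diameter, 4.5 mm radius flat top, z = 41 to 46 mm; neck 7 mm in diameter, z = 35 to 41; collar 17 mm below z = 35. The post does not move.
- eye (a point): Centre of the hook's large eye: ring of 16 mm inner, 24 mm outer diameter, 4 mm wire. x along the hook away from the coil, z normal to the ring, up. Starts about 28.5 mm short of slot_mid along jig x, its wire about 5 mm above the post's head. Seated, the spring holds its far rim against the neck: centre 4.5 mm from the post axis on the bracket side, wire between head and collar.
- pull_loop (a point): Centre of the small outer loop of the same rigid hook, 58 mm beyond the eye: 12 mm inner, 20 mm outer diameter, 4 mm wire, for the puller's pin; axes as the eye. The hook is springy up and down: 1 N down here lowers the eye about 12 mm, this loop about 25; with the hook resting on the post, 1 to 3 N more per mm. Let go, it rises again unless the post's head holds it.
- spring_stretch (a joint): Stretch of the spring in m, 0 when relaxed. It pulls with about 1 N at 0 and 0.26 N more per mm: about 7 N where it is normally hooked (14 to 34 mm, as the post stands). More than 48 mm overstretches it; more than 18 N between hook and post would damage the post.
- puller: Loose spring puller, 90 to 145 g, upright, pin down. Origin: lower end of the pin; z up the tool. Pin 6 mm in diameter, 10 mm long; shoulder 19 mm in diameter (z 10 to 14 mm) to press on the loop; shaft 9 mm to z = 36; black guard 30 x 46 mm (z 36 to 40); red handle 26 mm along x, 16 mm along y, z 40 to 84: grasp across y, fingertips just above the guard.
- stand: Fixed grey block 62 x 62 x 38 mm (on a thin black foot) with a square well of 26 mm in its middle, in which the puller hangs by its guard: the guard lies on the block's top, 38 mm high, with the puller's origin about 2 mm above the desk and its x axis along the block's within 0.5 rad. Origin: centre of its underside, z up.
- slide_carton: Bystander: white carton 30 x 80 x 21 mm, origin under its centre.
- coverslip_box: Bystander: small white box with a blue lid, 30 x 30 x 23 mm, origin under its centre.
- filter_block: Bystander: black cube with coloured round windows, 34 x 34 x 35 mm, origin under its centre.
- oil: Bystander: brown bottle with a black cap, 25 mm in diameter, 52 mm high, origin under its centre.
- spring_hook: The rigid wire hook (150 g) of eye, a straight 4 mm wire along its x and pull loop; origin at its joint to the coil, 25 mm before the eye; axes as the eye. Pressed down while the eye is still short of the post, the straight wire or the eye's rim rests on the post's head and can slide along it; the eye drops when its hole comes over the head.
- spring: The spring as a whole (coil diameter 20 mm, and the hook); origin and axes coincide with the jig's.
There are look-alikes about, which are no part of the job. Of the things like the stand, leave any that is green; of the rest the smaller one is meant.

How it is judged (in metres and radians):
On the way, in this order (a step that is already met when the one before it is completed fails the run):
1. the spring is being stretched by the puller, by more than 10 mm (value of joint spring_stretch above 0.01 m and contact force between puller and spring above 1 N), for 0.1 s.
2. the eye is seated under the post's head, held by the spring, and the puller is off the spring (value of joint spring_stretch between 0.0125 and 0.036 m and z of eye in the frame of jig below 0.042 m and contact force between spring_hook and jig above 2 N and contact force between puller and spring below 0.1 N and distance between puller and pull_loop above 0.03 m), for 0.2 s.
At the end, for the whole second after the job is handed in: The spring, stretched 12.5 to 36 mm, holds the eye against the post with over 2 N, under its head (eye centre below 42 mm); the puller is at rest in the stand's hole, upright within 0.1 rad, centred within 12 mm, its pin end below 7 mm; the robot touches nothing (value of joint spring_stretch between 0.0125 and 0.036 m and z of eye in the frame of jig below 0.042 m and contact force between spring_hook and jig above 2 N and horizontal distance between puller and stand below 0.012 m and height (world z) of puller below 0.007 m and angle between puller's own z axis and vertical below 0.1 rad and linear speed of puller below 0.02 m/s).
It fails at once if the eye or hook is pressed or pulled against the anchor post with more than 18 N (contact force between spring_hook and jig above 18 N).
It fails at once if the spring is stretched more than 48 mm (value of joint spring_stretch above 0.048 m).
It fails at once if fingers or arm touch the spring (contact force between any of the fingers, the arm and spring above 0.5 N).
It fails at once if a bystander is moved more than 15 mm (distance of any of slide_carton, coverslip_box, filter_block, oil from where it was at the start of the episode above 0.015 m).
It also fails if it takes over 72 s, if anything falls off the work surface, if the arm or the gripper's body presses on something with over 40 N, if the wrist force passes 120 N, or if a joint passes its speed limit or range.

## Robot

A 6-joint arm with a two-finger parallel gripper is mounted at the origin on a cart in front of the work surface, level with it; the furniture and walls round the work are solid. World frame = base frame: x ahead of the robot, y to its left, z up, the work surface at z = 0. Lengths are in m, angles in degrees, forces in N, time in s.
With the tool pointing down it reaches from about 0.425 to 1.125 m from the base axis. Payload 14.9 kg.
Tool frame: the origin (TCP) lies at the very end of the fingers, on their centre line; the grasp point (between the pads) lies 19 mm behind it; z points along the fingers, y is the line along which they close (so a half turn about z gives the same grasp; the last joint's range is limited). The gripper opens to 91 mm and grips with 3 to 60 N. Pads are 32 mm wide; open, the fingers measure 118 mm over their backs; the gripper's body (76 mm by 178 mm) begins 60 mm behind the grasp point.
Start: joints at [64.612, 21.709, 99.362, -0, 58.929, -1.908], TCP at [0.279, 0.642, 0.214] pointing down, gripper open.
Joint ranges: [-158.91, 158.91], [-42.39, 125.64], [0.06, 152.35], [-60.88, 240.88], [17.5, 164.5], [-176.32, 176.32]. Speed limits (degrees/s): [108.29, 108.29, 136.94, 180, 180, 180].

## Interface

Orientations are given as a 3x3 rotation matrix whose columns are the frame's x, y, z axes.
In Python, from cell import robot, vision, workorder gives the robot as it stands. The module is installed in compiled form; this text tells all that it offers.
- The arm moves only by the tool play_rows, never from a script. Its argument "commands" is a list that holds one entry, the list of rows, each a list of 6 numbers: the shift along the tool's x, y, z in units of 250 mm (1.0 is 250 mm), then the turn, a rotation vector about the tool's x, y, z in units of 90 degrees (1.0 is 90 degrees). A call has 1 to 20 rows; each row is the pose to reach, as a shift and turn from the pose commanded when the call began, along the tool's axes at that moment; what a row does not reach only later rows make up. A row lasts 1/10 s, in which the tool goes at most 50 mm and 8.59 degrees, less where a joint would pass 70% of its speed; a pose out of reach is approached as far as the arm can. A call with a number of a shift or a turn outside -1 to 1 is refused whole. A call with a gripper value outside its range is refused whole. "gripper" is the gripper command: -1 is shut, 1 is fully open, values between are in proportion, set as the call begins (left out, the last holds). The fingers move at their own pace and stop on an object; "squeeze" is the grip in N (left out, the last holds). Time passes only in rows, so rows that repeat a pose let the fingers close. It gives the time, the measured TCP pose, the force, the opening and the grip force at its end, in the units of the state.
- robot.sense(): the state, without advancing time (a new reading comes with each control period).
- vision.capture(name): name is "scene" or "side" or "wrist"; returns the picture (420x560x3 uint8, red, green, blue); there is no depth.
- vision.camera_info(name): a dict with "fx", "fy", "cx", "cy" (pixels), "k1" (the pictures are not rectified: a ray, as slopes to the right and down, at radius r is drawn at 1 + k1 r^2 times it, then the intrinsics apply), "world_to_cam" (4x4, takes a point from world to camera coordinates); the wrist camera has in their place "tool_from_camera" (4x4, takes a point from camera to tool coordinates, whose origin is the TCP and whose axes are the flange's). Camera axes: x right, y up, looking along -z (the intrinsics and any distortion apply to the point x, -y, -z); pixel columns grow to the right and rows downward; lengths in m; the calibration is good to about 2 mm. A picture is of the moment at which its call begins: read the wrist's pose just before it. camera_info takes no time and is no camera call.
- workorder.hand_in(): hands the job in; it is judged then, once.
The state is a dict: "clock": time; "joints": joint angles; "joint_velocities": joint speeds; "joint_efforts": joint torques, N m; "position": TCP position; "orientation": TCP orientation; "force": force on the tool from outside, world axes, zero at the start; "torque": the same for the moment, N m; "width": finger opening in m; "grasp_force": force on a finger pad.
Only numpy, scipy, OpenCV 4.12 (cv2) and the standard library are available. Lean on these libraries where they do the work, as an engineer would, in place of code of your own. Each camera call takes 0.05 s, during which the arm holds its last target. There are 200 camera calls.

## Working session

There is one attempt and no reset: what is moved stays moved. The work goes in short steps, Python scripts to look and compute and a tool call to move; the robot and the scene stay as the last step left them, time stands still between calls to the robot, and variables do not carry over. Pictures are saved under pics/ and viewed, at most 10 in all, crops included, and the job is handed in when it is done.

Besides the shell and the picture viewer there is one more tool, called after "Call:" by a JSON object that holds its "op" and its "data". play_rows: Moves the arm, as the interface text tells. Shifts and turns lie within -1 to 1; 1 stands for 250 mm of shift or 90 degrees of turn. Its arguments: {"type":"object","properties":{"commands":{"type":"array"},"gripper":{"type":"number"},"squeeze":{"type":"number"}},"required":["commands"]}

```bash
mkdir -p pics; cat > h.py <<'E'
import numpy as np, cv2
from cell import robot, vision, workorder
def snap(n,f):
    s=robot.sense(); im=vision.capture(n); cv2.imwrite(f'pics/{f}.png',im[:,:,::-1]); return s,im
def cam(n,s=None):
    c=vision.camera_info(n)
    if 'world_to_cam' in c: M=np.linalg.inv(np.array(c['world_to_cam']))
    else:
        T=np.eye(4);T[:3,:3]=np.array(s['orientation']);T[:3,3]=s['position'];M=T@np.array(c['tool_from_camera'])
    return c,M
def ray(n,u,v,s=None):
    c,M=cam(n,s); xd=(u-c['cx'])/c['fx'];yd=(v-c['cy'])/c['fy'];x,y=xd,yd
    for _ in range(30):
        k=1+c['k1']*(x*x+y*y);x,y=xd/k,yd/k
    return M[:3,3],M[:3,:3]@np.array([x,-y,-1.])
def atz(n,u,v,z,s=None):
    o,d=ray(n,u,v,s); return o+d*(z-o[2])/d[2]
def proj(n,p,s=None):
    c,M=cam(n,s);q=np.linalg.inv(M)@np.append(p,1);x,y=q[0]/-q[2],-q[1]/-q[2];k=1+c['k1']*(x*x+y*y)
    return c['cx']+c['fx']*x*k,c['cy']+c['fy']*y*k
E
python3 - <<'E'
from h import *
s,a=snap('scene','scene0');_,b=snap('side','side0');_,c=snap('wrist','wrist0')
print({k:np.round(v,3).tolist() for k,v in s.items()})
for n in('scene','side','wrist'):
    c,M=cam(n,s);print(n,c['fx'],c['k1'],M[:3,3].round(3),-M[:3,2].round(2))
E
```

```text
{'clock': 0.0, 'joints': [64.614, 21.738, 99.396, 0.001, 58.928, -1.91], 'joint_velocities': [0.059, 0.116, 0.053, 0.079, -0.037, -0.031], 'joint_efforts': [0.006, -76.372, -43.437, 0.065, 0.042, -0.0], 'position': [0.279, 0.642, 0.213], 'orientation': [[-0.917, 0.398, -0.0], [0.398, 0.917, -0.001], [0.0, -0.001, -1.0]], 'force': [-0.42, 1.352, 0.601], 'torque': [-0.029, -0.027, -0.005], 'grasp_force': 0.0, 'width': 0.091}
scene 409.431622577144 0.02989225047002113 [ 1.215 -0.351  0.98 ] [-0.55  0.26 -0.79]
side 532.7530324175409 -0.17074037035269013 [0.935 1.168 0.737] [-0.26 -0.84 -0.47]
wrist 294.3536871515957 -0.03589148904228686 [0.202 0.676 0.383] [ 0.27 -0.12 -0.96]
```

View pics/scene0.png

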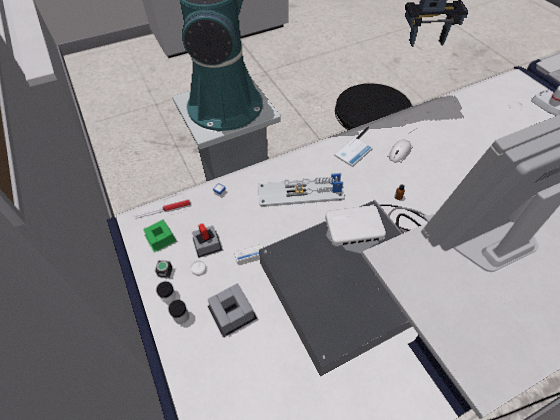

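View pics/side0.png

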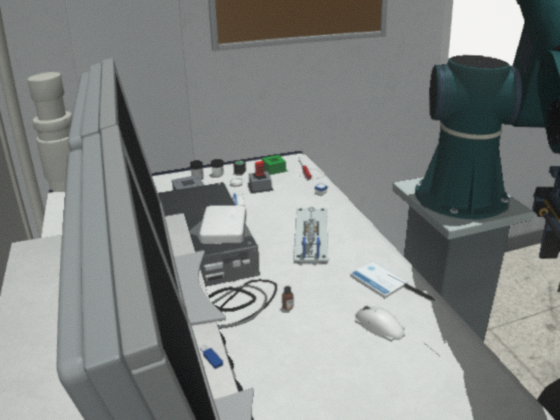

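```bash
python3 - <<'E'
from h import *
a=cv2.imread('pics/scene0.png')
c=cv2.resize(a[165:265,180:360],None,fx=4.4,fy=4.4,interpolation=cv2.INTER_CUBIC);cv2.imwrite('pics/c1.png',c)
for u,v,z in [(206,238,.038),(300,192,.012),(337,183,.05)]: print(atz('scene',u,v,z).round(3))
E
```

```text
[ 0.557 -0.272  0.038]
[0.511 0.046 0.012]
[0.559 0.146 0.05 ]
```

View pics/c1.png

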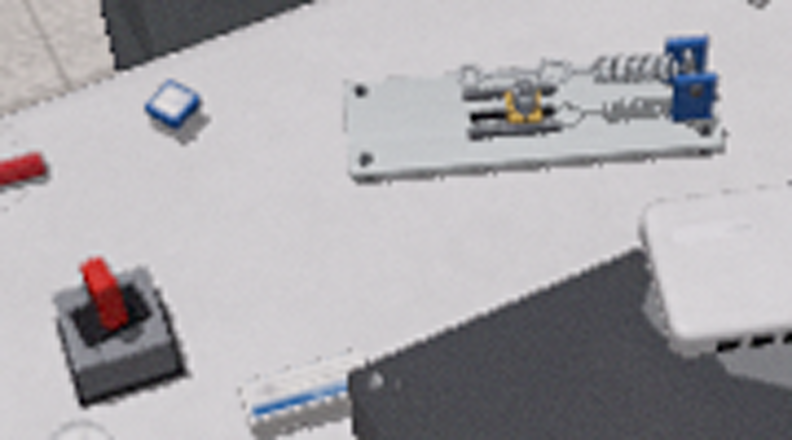

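Call:
{"op": "play_rows", "data": {"commands": [[[-0.885,-0.928,-0.15,0,0,0],[-0.885,-0.928,-0.15,0,0,0],[-0.885,-0.928,-0.15,0,0,0],[-0.885,-0.928,-0.15,0,0,0],[-0.885,-0.928,-0.15,0,0,0],[-0.885,-0.928,-0.15,0,0,0],[-0.885,-0.928,-0.15,0,0,0]]], "gripper": 1}}

```text
clock: 0.85
position: [0.39, 0.3382, 0.2518]
orientation: [[-0.917, 0.4, 0.0], [0.4, 0.917, -0.0], [-0.0, -0.0, -1.0]]
force: [-1.2, 0.3, -0.5]
width: 0.0914
grasp_force: 0.0
```

Call:
{"op": "play_rows", "data": {"commands": [[[-0.8,-0.928,0,0,0,0],[-0.8,-0.928,0,0,0,0],[-0.8,-0.928,0,0,0,0],[-0.8,-0.928,0,0,0,0],[-0.8,-0.928,0,0,0,0],[-0.8,-0.928,0,0,0,0],[-0.8,-0.928,0,0,0,0],[-0.8,-0.928,0,0,0,0],[-0.8,-0.928,0,0,0,0]]]}}

```text
clock: 1.75
position: [0.4801, 0.0493, 0.2513]
orientation: [[-0.917, 0.398, -0.0], [0.398, 0.917, 0.0], [0.0, -0.0, -1.0]]
force: [-0.2, 0.1, -0.6]
width: 0.0913
grasp_force: 0.0
```

```bash
python3 - <<'E'
from h import *
s,a=snap('wrist','w1')
print(s['clock'],np.round(s['position'],4),np.round(s['orientation'],3).tolist(),s['force'])
a=cv2.imread('pics/w1.png');cv2.imwrite('pics/w1b.png',cv2.resize(a,(800,600),interpolation=cv2.INTER_CUBIC))
np.save('w1.npy',np.array([s['position'],*s['orientation']]))
for p in [(.511,.046,.012),(.557,-.272,.038),(.559,.146,.05)]:print(proj('wrist',p,s))
E
```

```text
1.75 [0.4801 0.0493 0.2513] [[-0.917, 0.398, -0.0], [0.398, 0.917, 0.0], [0.0, -0.0, -1.0]] [-0.16968574  0.11030134 -0.643394  ]
(np.float64(282.17504004981794), np.float64(196.7095938295906))
(np.float64(105.77155650099024), np.float64(306.4069219333298))
(np.float64(366.2478274906215), np.float64(207.32288405733004))
```

View pics/w1b.png

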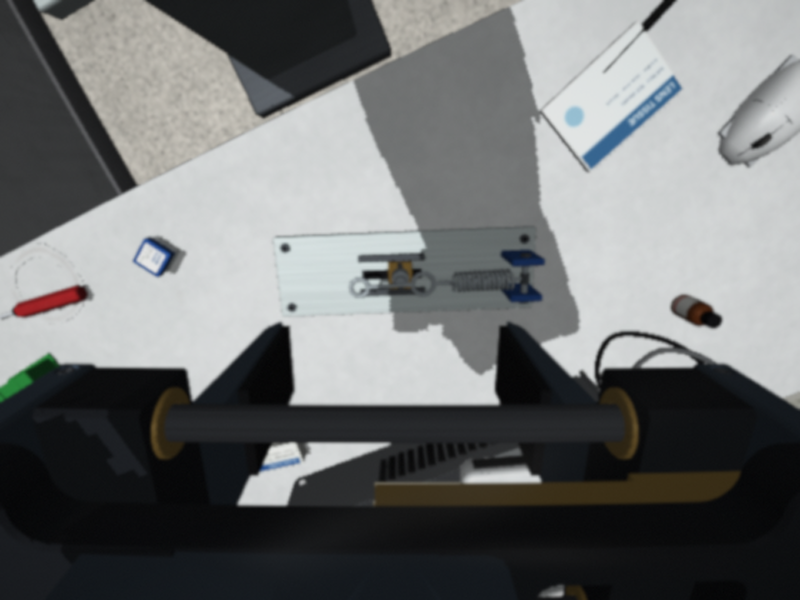

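```bash
python3 - <<'E'
from h import *
a=cv2.imread('pics/w1.png')
c=cv2.resize(a[150:230,185:385],None,fx=4,fy=4,interpolation=cv2.INTER_CUBIC);cv2.imwrite('pics/c2.png',c)
E
```

```text
(no output)
```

View pics/c2.png

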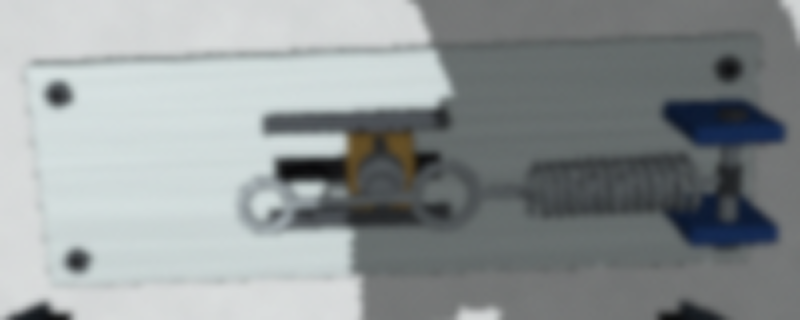

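```bash
python3 - <<'E'
from h import *
from scipy.optimize import least_squares
d=np.load('w1.npy');s=dict(position=d[0],orientation=d[1:])
P=lambda x,y,z:atz('wrist',185+(x+.5)/4-.5,150+(y+.5)/4-.5,z,s)
q=[P(30,63,.012),P(52,283,.012),P(760,35,.012)]
for i in q:print('corner',i.round(4))
print('len',np.linalg.norm(q[0]-q[2]),np.linalg.norm(q[0]-q[1]))
lo,ey,pv=P(267,205,.053),P(444,190,.053),P(728,185,.046);print('loop',lo,'eye',ey,np.linalg.norm(lo-ey),'pivot',pv,np.linalg.norm(pv-ey))
obs=[(30,63),(52,283),(760,35),(267,205),(444,190),(728,185)]
loc=np.array([(.13,-.042,.012),(.13,.042,.012),(-.13,-.042,.012),(.043,0,.053),(-.015,0,.053),(-.11,0,.046)])
def J(p,l):
    c,n=np.cos(p[2]),np.sin(p[2]);return np.array([p[0]+c*l[0]-n*l[1],p[1]+n*l[0]+c*l[1],l[2]])
for sg in(1,-1):
    L=loc*[1,sg,1]
    f=lambda p:np.ravel([np.array(proj('wrist',J(p,l),s))-[185+(o[0]+.5)/4-.5,150+(o[1]+.5)/4-.5] for l,o in zip(L,obs)])
    r=least_squares(f,[.5,.05,np.radians(-110)]);print(sg,r.x,np.degrees(r.x[2]),r.cost,r.fun.round(1))
    if sg==1 or r.cost<best: best=r.cost;p=r.x
np.save('jig.npy',p)
Ji=lambda w:np.array([[np.cos(p[2]),np.sin(p[2])],[-np.sin(p[2]),np.cos(p[2])]])@(w[:2]-p[:2])
print('post jig', Ji(P(382,180,.046)), 'loop',Ji(lo),'eye',Ji(ey),'piv',Ji(pv))
# predicted px of slot ends in crop
for x in(.0035,.0135,.0235):
    u,v=proj('wrist',J(p,(x,0,.046)),s);print(x,(u-185)*4,(v-150)*4)
E
```

```text
corner [ 0.4186 -0.0518  0.012 ]
corner [ 0.4944 -0.0832  0.012 ]
corner [0.5115 0.186  0.012 ]
len 0.2552632708612013 0.08198912139988462
loop [0.48936629 0.01069299 0.053     ] eye [0.50772355 0.06550854 0.053     ] 0.05780773373013027 pivot [0.54571823 0.15219024 0.046     ] 0.09490159689345362
1 [ 0.50411726  0.05130045 -1.94897628] -111.6681153735377 6.2146110141197495 [-1.9 -0.4 -0.8  0.9  1.4  0.6  0.1 -1.   0.4  1.4  0.7 -1. ]
-1 [ 0.49254856  0.05446232 -1.75899141] -100.78278401732815 4096.713722185092 [ 11.5  63.2 -11.2 -45.8   2.3  33.   -0.5  -3.7  -1.   -9.6  -0.4 -25.4]
post jig [ 0.00544344 -0.00402431] loop [0.04318456 0.00128484] eye [-0.01453567 -0.00189458] piv [-0.10912105  0.00140987]
0.0035 386.7209043287653 190.0573569002264
0.0135 356.5158358525566 191.01245908740725
0.0235 326.3275897406895 191.96828489572158
```

Call:
{"op": "play_rows", "data": {"commands": [[[-0.69,-1.0,0,0,0,0],[-0.69,-1.0,0,0,0,0],[-0.69,-1.0,0,0,0,0],[-0.69,-1.0,0,0,0,0],[-0.69,-1.0,0,0,0,0],[-0.69,-1.0,0,0,0,0],[-0.69,-1.0,0,0,0,0],[-0.69,-1.0,0,0,0,0]]]}}

```text
clock: 2.6
position: [0.5393, -0.2489, 0.251]
orientation: [[-0.917, 0.398, -0.001], [0.398, 0.917, 0.0], [0.001, 0.0, -1.0]]
force: [0.4, 1.1, -0.4]
width: 0.0915
grasp_force: 0.0
```

```bash
python3 - <<'E'
from h import *
s,a=snap('wrist','w2')
print(s['clock'],np.round(s['position'],4),np.round(s['orientation'],3).tolist(),s['force'])
np.save('w2.npy',np.array([s['position'],*s['orientation']]))
u,v=proj('wrist',(.557,-.272,.04),s);print(u,v);u,v=int(u),int(v)
x0,y0=max(u-75,0),max(v-55,0);print(x0,y0)
a=cv2.imread('pics/w2.png')[y0:y0+110,x0:x0+150];cv2.imwrite('pics/c3.png',cv2.resize(a,None,fx=5,fy=5,interpolation=cv2.INTER_CUBIC))
E
```

```text
2.6 [ 0.5393 -0.2489  0.251 ] [[-0.917, 0.398, -0.001], [0.398, 0.917, 0.0], [0.001, 0.0, -1.0]] [ 0.44039393  1.1128569  -0.37448066]
265.14284886736533 199.3463927757133
190 144
```

View pics/c3.png

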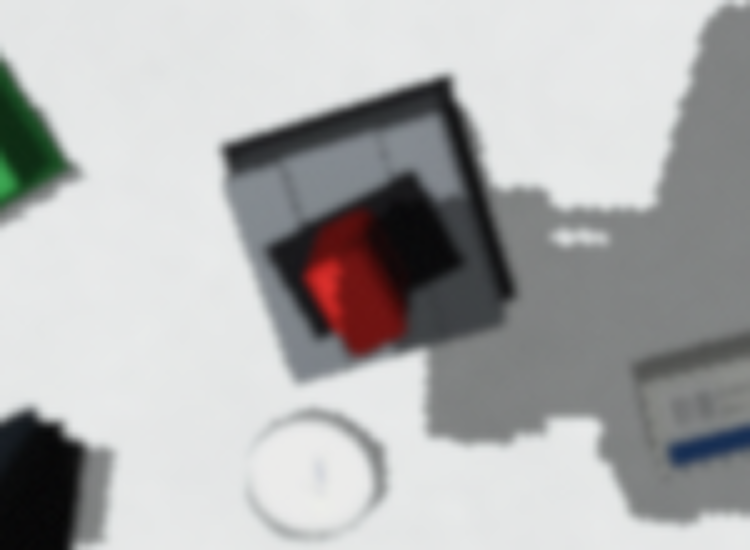

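```bash
python3 - <<'E'
from h import *
d=np.load('w2.npy');s=dict(position=d[0],orientation=d[1:])
P=lambda x,y,z:atz('wrist',190+(x+.5)/5-.5,144+(y+.5)/5-.5,z,s)
g=np.array([P(*p,.042) for p in[(270,248),(412,172),(462,265),(320,339)]])
t=np.array([P(*p,.038) for p in[(228,178),(447,108),(505,322),(297,383)]])
n=np.linalg.norm
for q in(g,t):
    a=q[1]-q[0]+q[2]-q[3];print(q.mean(0).round(4),n(q[1]-q[0]).round(4),n(q[2]-q[1]).round(4),n(q[3]-q[2]).round(4),'ang',np.degrees(np.arctan2(a[1],a[0])))
h=[P(*p,.086) for p in[(304,275),(368,262),(340,235),(345,340),(335,300),(407,338),(358,356)]];print(np.round(h,4))
print('tool y ang',np.degrees(np.arctan2(d[2][1],d[1][1])))
# handle top red corners predicted for given pose
c=g.mean(0);a=g[1]-g[0];th=np.arctan2(a[1],a[0])
ey=np.array([np.cos(th),np.sin(th),0]);ex=np.array([-ey[1],ey[0],0])
for z in(.042,.086):
  for i,j in((1,1),(1,-1),(-1,-1),(-1,1)):
    p=np.array([c[0],c[1],z])+ex*.013*i+ey*.008*j;u,v=proj('wrist',p,s);print(z,round((u-190)*5),round((v-144)*5))
E
```

```text
[ 0.5496 -0.2721  0.042 ] 0.0431 0.0286 0.0437 ang 94.93208026492297
[ 0.5493 -0.2711  0.038 ] 0.061 0.0609 0.06 ang 83.9372867850757
[[ 0.5378 -0.2807  0.086 ]
 [ 0.541  -0.2655  0.086 ]
 [ 0.5323 -0.2689  0.086 ]
 [ 0.5564 -0.2786  0.086 ]
 [ 0.5464 -0.2766  0.086 ]
 [ 0.5619 -0.2647  0.086 ]
 [ 0.5614 -0.2774  0.086 ]]
tool y ang 66.51881205656818
0.042 366 199
0.042 313 227
0.042 361 309
0.042 413 282
0.086 358 241
0.086 299 272
0.086 353 363
0.086 411 333
```

Call:
{"op": "play_rows", "data": {"commands": [[[-0.075,-0.068,0.0,0,0,-0.095],[-0.075,-0.068,0.15,0,0,-0.19],[-0.075,-0.068,0.3,0,0,-0.285],[-0.075,-0.068,0.45,0,0,-0.317],[-0.075,-0.068,0.55,0,0,-0.317],[-0.075,-0.068,0.65,0,0,-0.317],[-0.075,-0.068,0.72,0,0,-0.317],[-0.075,-0.068,0.78,0,0,-0.317],[-0.075,-0.068,0.81,0,0,-0.317],[-0.075,-0.068,0.816,0,0,-0.317],[-0.075,-0.068,0.816,0,0,-0.317]]], "gripper": 0}}

```text
clock: 3.75
position: [0.5498, -0.2725, 0.0479]
orientation: [[-0.996, -0.088, 0.001], [-0.088, 0.996, -0.0], [-0.001, -0.0, -1.0]]
force: [-0.6, -0.1, -1.0]
width: 0.0459
grasp_force: 0.0
```

Call:
{"op": "play_rows", "data": {"commands": [[[0,0,0,0,0,0],[0,0,0,0,0,0],[0,0,0,0,0,0],[0,0,0,0,0,0],[0,0,0,0,0,0],[0,0,0,0,0,0],[0,0,0,0,0,0],[0,0,0,0,0,0]]], "gripper": -1, "squeeze": 40}}

```text
clock: 4.55
position: [0.5496, -0.2726, 0.0477]
orientation: [[-0.996, -0.088, 0.0], [-0.088, 0.996, -0.0], [-0.0, -0.0, -1.0]]
force: [-1.7, 0.6, 5.6]
width: 0.0156
grasp_force: 40.0
```

Call:
{"op": "play_rows", "data": {"commands": [[[0,0,-0.04,0,0,0],[0,0,-0.12,0,0,0],[0,0,-0.25,0,0,0],[0,0,-0.4,0,0,0],[0,0.1,-0.41,0,0,0],[0,0.28,-0.41,0,0,0],[0,0.46,-0.41,0,0,0],[0,0.64,-0.41,0,0,0],[0,0.82,-0.41,0,0,0],[0,0.95,-0.41,0,0,0],[0,1.0,-0.41,0,0,0],[0,1.0,-0.41,0,0,0]]]}}

```text
clock: 5.75
position: [0.5274, -0.0224, 0.1503]
orientation: [[-0.996, -0.09, 0.0], [-0.09, 0.996, -0.0], [-0.0, -0.0, -1.0]]
force: [-0.7, -0.6, -0.1]
width: 0.0156
grasp_force: 40.0
```

Call:
{"op": "play_rows", "data": {"commands": [[[-0.02,0.1,0,0,0,0],[-0.02,0.136,0,0,0,0],[-0.02,0.136,0,0,0,0],[-0.02,0.136,0,0,0,0],[-0.02,0.136,0,0,0,0]]]}}

```text
clock: 6.25
position: [0.5295, 0.01, 0.1499]
orientation: [[-0.996, -0.087, -0.0], [-0.087, 0.996, -0.0], [0.0, -0.0, -1.0]]
force: [-1.0, -0.3, -1.0]
width: 0.016
grasp_force: 40.0
```

```bash
python3 - <<'E'
from h import *
s,a=snap('wrist','w3')
print(s['clock'],np.round(s['position'],4),np.round(s['orientation'],3).tolist(),s['force'])
np.save('w3.npy',np.array([s['position'],*s['orientation']]))
p=np.load('jig.npy');ex=np.array([np.cos(p[2]),np.sin(p[2]),0])
for n,w in dict(loop=(.4894,.0107,.053),eye=(.5077,.0655,.053),post=np.array([p[0],p[1],.046])+.0054*ex).items():print(n,proj('wrist',w,s))
a=cv2.imread('pics/w3.png');cv2.imwrite('pics/c4.png',cv2.resize(a[70:250,200:440],None,fx=3.3,fy=3.3,interpolation=cv2.INTER_CUBIC))
E
```

```text
6.25 [0.5295 0.01   0.1499] [[-0.996, -0.087, -0.0], [-0.087, 0.996, -0.0], [0.0, -0.0, -1.0]] [-1.00419465 -0.34791329 -0.95316053]
loop (np.float64(279.7950033127236), np.float64(164.5788868271922))
eye (np.float64(336.430077065377), np.float64(189.06308356001205))
post (np.float64(315.8176131612087), np.float64(179.8908246576869))
```

View pics/c4.png

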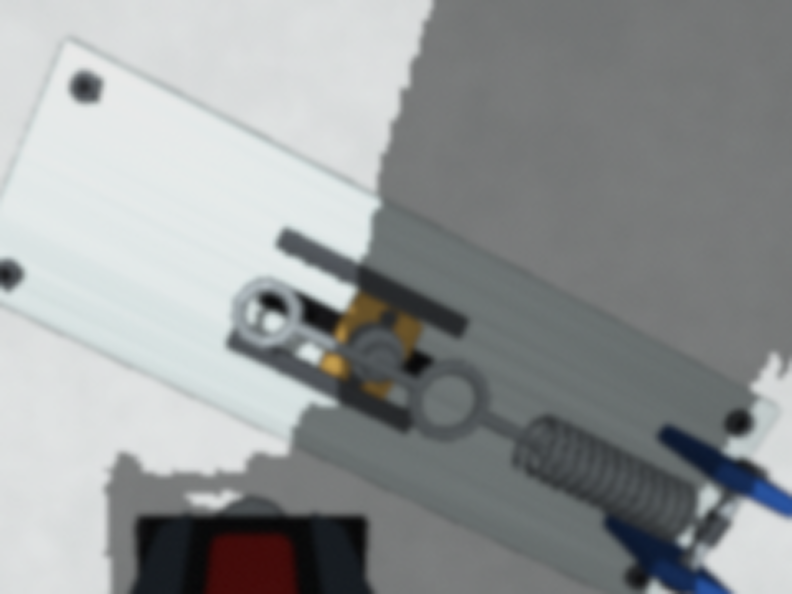

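```bash
python3 - <<'E'
from h import *
d=np.load('w3.npy');s=dict(position=d[0],orientation=d[1:]);R=d[1:];T=d[0]
C=lambda w:tuple(round((k-o+.5)*3.3-.5,1) for k,o in zip(proj('wrist',w,s),(200,70)))
P=lambda x,y,z:atz('wrist',200+(x+.5)/3.3-.5,70+(y+.5)/3.3-.5,z,s)
w=lambda x,y,z:T+R@np.array([x,y,.0457-z])
print('guard near edge tops',C(w(.015,-.023,.040)),C(w(.015,.023,.040)),'low',C(w(.015,-.023,.036)),C(w(.015,.023,.036)))
a=np.linspace(0,2*np.pi,60)
for z in(.010,.014):
  q=np.array([C(w(.0095*np.cos(t),.0095*np.sin(t),z)) for t in a]);i=q[:,1].argmin();print('shoulder',z,q[i],q[:,0].min(),q[:,0].max())
print('handle top near',C(w(.013,-.008,.084)),C(w(.013,.008,.084)))
p=np.load('jig.npy');ex=np.array([np.cos(p[2]),np.sin(p[2])]);ey=np.array([-ex[1],ex[0]])
J=lambda w:np.round([(w[:2]-p[:2])@ex*1e3,(w[:2]-p[:2])@ey*1e3],1)
print('loop',P(268,313,.053),J(P(268,313,.053)),'eye',P(450,400,.053),J(P(450,400,.053)))
for z in(.035,.041,.046):print('disc',z,J(P(378,350,z)))
print('pivot',J(P(713,528,.046)))
j=lambda x,y,z:C(np.array([*(p[:2]+ex*x+ey*y),z]))
for x in(.0035,.0055,.0075):print(x,'head',j(x,0,.046),'collar',j(x,0,.035))
E
```

```text
guard near edge tops (np.float64(129.6), np.float64(517.9)) (np.float64(367.1), np.float64(517.6)) low (np.float64(132.0), np.float64(510.5)) (np.float64(364.8), np.float64(510.2))
shoulder 0.01 [248.8 492. ] 207.2 290.6
shoulder 0.014 [248.8 498.1] 206.4 291.3
handle top near (np.float64(194.5), np.float64(636.2)) (np.float64(300.4), np.float64(636.1))
loop [0.48924424 0.01166337 0.053     ] [42.3  0.8] eye [0.50945395 0.06536383 0.053     ] [-15.   -0.2]
disc 0.035 [ 6.4 -1.5]
disc 0.041 [ 7.7 -2.2]
disc 0.046 [ 8.7 -2.8]
pivot [-109.5   -0.6]
0.0035 head (np.float64(389.1), np.float64(366.7)) collar (np.float64(384.1), np.float64(358.8))
0.0055 head (np.float64(383.0), np.float64(363.6)) collar (np.float64(378.3), np.float64(355.8))
0.0075 head (np.float64(377.0), np.float64(360.6)) collar (np.float64(372.4), np.float64(352.9))
```

Call:
{"op": "play_rows", "data": {"commands": [[[0.08,0.008,0.06,0,0,0],[0.16,0.016,0.12,0,0,0],[0.16,0.016,0.12,0,0,0],[0.16,0.016,0.16,0,0,0],[0.16,0.016,0.2,0,0,0],[0.16,0.016,0.23,0,0,0],[0.16,0.016,0.235,0,0,0],[0.16,0.016,0.235,0,0,0],[0.16,0.016,0.235,0,0,0]]]}}

```text
clock: 7.2
position: [0.4895, 0.0114, 0.0913]
orientation: [[-0.996, -0.088, 0.0], [-0.088, 0.996, 0.0], [-0.0, 0.0, -1.0]]
force: [0.2, -0.1, -0.2]
width: 0.016
grasp_force: 40.0
```

Call:
{"op": "play_rows", "data": {"commands": [[[0.0036,-0.0071,0,0,0,0],[0.0072,-0.0143,0,0,0,0],[0.0108,-0.0214,0,0,0,0],[0.0143,-0.0286,0,0,0,0],[0.0179,-0.0357,0,0,0,0],[0.0179,-0.0357,0,0,0,0],[0.0179,-0.0357,0,0,0,0]]]}}

```text
clock: 7.9
position: [0.4857, 0.0021, 0.0912]
orientation: [[-0.996, -0.088, 0.0], [-0.088, 0.996, 0.0], [-0.0, 0.0, -1.0]]
force: [1.4, 2.5, -1.0]
width: 0.0157
grasp_force: 40.0
```

```bash
python3 - <<'E'
from h import *
s,a=snap('wrist','w4')
print(s['clock'],np.round(s['position'],4),np.round(s['orientation'],3).tolist(),s['force'])
np.save('w4.npy',np.array([s['position'],*s['orientation']]))
p=np.load('jig.npy');ex=np.array([np.cos(p[2]),np.sin(p[2])])
for x in(-.015,-.01,-.005):print(proj('wrist',[*(p[:2]+ex*x),.053],s))
a=cv2.imread('pics/w4.png');cv2.imwrite('pics/c5.png',cv2.resize(a[70:250,200:440],None,fx=3.3,fy=3.3,interpolation=cv2.INTER_CUBIC))
E
```

```text
7.9 [0.4857 0.0021 0.0912] [[-0.996, -0.088, 0.0], [-0.088, 0.996, 0.0], [-0.0, 0.0, -1.0]] [ 1.40632639  2.48658752 -0.96803907]
(np.float64(352.0359319314073), np.float64(263.8653326722511))
(np.float64(346.6203752990192), np.float64(261.3439731154505))
(np.float64(341.16708417612637), np.float64(258.80430117198824))
```

View pics/c5.png

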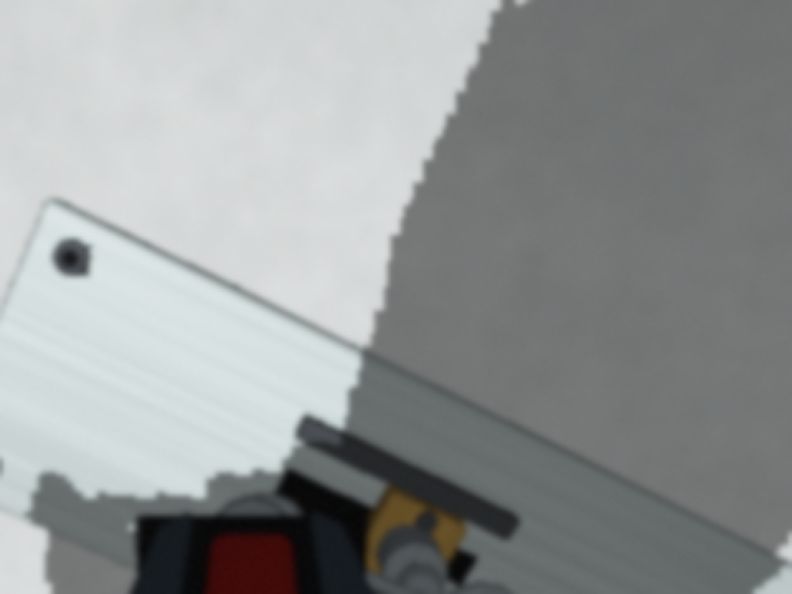

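Call:
{"op": "play_rows", "data": {"commands": [[[0.0036,-0.0071,0,0,0,0],[0.0072,-0.0143,0,0,0,0],[0.0108,-0.0214,0,0,0,0],[0.0143,-0.0286,0,0,0,0],[0.0179,-0.0357,0,0,0,0],[0.0197,-0.0393,0,0,0,0],[0.0197,-0.0393,0,0,0,0],[0.0197,-0.0393,0,0,0,0],[0.0197,-0.0393,0,0,0,0],[0.0197,-0.0393,0,0,0,0]]]}}

```text
clock: 8.95
position: [0.4816, -0.0081, 0.0912]
orientation: [[-0.996, -0.088, 0.0], [-0.088, 0.996, 0.0], [-0.0, 0.0, -1.0]]
force: [2.8, 5.3, -2.1]
width: 0.0158
grasp_force: 40.0
```

Call:
{"op": "play_rows", "data": {"commands": [[[0,0,0.008,0,0,0],[0,0,0.016,0,0,0],[0,0,0.024,0,0,0],[0,0,0.032,0,0,0],[0,0,0.04,0,0,0],[0,0,0.048,0,0,0],[0,0,0.048,0,0,0],[0,0,0.048,0,0,0]]]}}

```text
clock: 9.75
position: [0.4815, -0.0083, 0.0792]
orientation: [[-0.996, -0.088, -0.0], [-0.088, 0.996, -0.0], [0.0, -0.0, -1.0]]
force: [1.2, 1.3, 1.5]
width: 0.016
grasp_force: 40.0
```

Call:
{"op": "play_rows", "data": {"commands": [[[0,0,0.004,0,0,0],[0,0,0.008,0,0,0],[0,0,0.008,0,0,0],[0,0,0.008,0,0,0]]]}}

```text
clock: 10.15
position: [0.4815, -0.0082, 0.0772]
orientation: [[-0.996, -0.088, -0.0], [-0.088, 0.996, -0.0], [0.0, -0.0, -1.0]]
force: [-0.1, 0.3, 3.1]
width: 0.0158
grasp_force: 40.0
```

```bash
python3 - <<'E'
from h import *
s,a=snap('wrist','w5')
print(s['clock'],np.round(s['position'],4),s['force'],s['torque'])
np.save('w5.npy',np.array([s['position'],*s['orientation']]))
_,b=snap('scene','sc5')
a=cv2.imread('pics/w5.png');b=cv2.imread('pics/sc5.png')
A=cv2.resize(a[210:310,260:400],(784,560),interpolation=cv2.INTER_CUBIC)
cv2.imwrite('pics/c6.png',A)
E
```

```text
10.15 [ 0.4815 -0.0082  0.0772] [-0.05788277  0.3485943   3.05325765] [ 0.2488742  -0.17053612 -0.10629191]
```

View pics/c6.png

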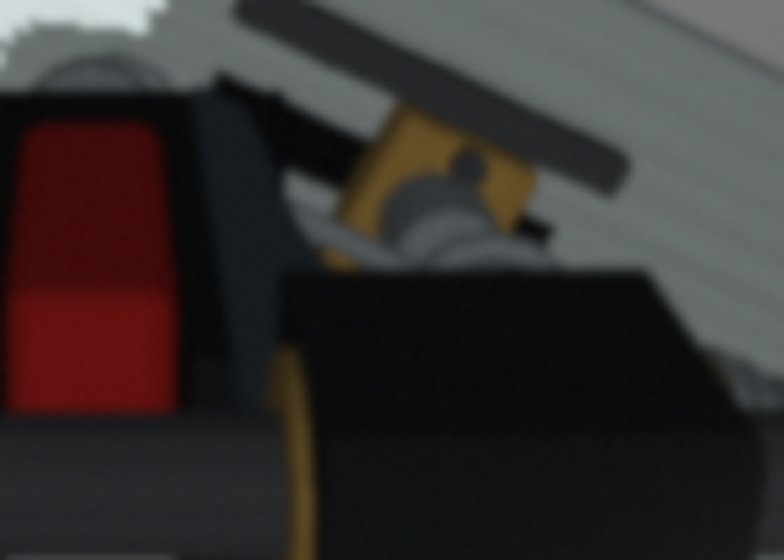

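Call:
{"op": "play_rows", "data": {"commands": [[[0.0018,-0.0036,0,0,0,0],[0.0018,-0.0036,0,0,0,0],[0.0018,-0.0036,0,0,0,0]]]}}

```text
clock: 10.55
position: [0.4809, -0.0091, 0.0771]
orientation: [[-0.996, -0.088, -0.0], [-0.088, 0.996, -0.0], [0.0, -0.0, -1.0]]
force: [1.4, -0.3, -0.1]
width: 0.0157
grasp_force: 40.0
```

Call:
{"op": "play_rows", "data": {"commands": [[[0.0018,-0.0036,0,0,0,0],[0.0018,-0.0036,0,0,0,0],[0.0018,-0.0036,0,0,0,0]]]}}

```text
clock: 10.85
position: [0.4808, -0.0099, 0.0772]
orientation: [[-0.996, -0.088, 0.0], [-0.088, 0.996, 0.0], [-0.0, 0.0, -1.0]]
force: [1.2, 4.9, -0.4]
width: 0.0161
grasp_force: 40.0
```

Call:
{"op": "play_rows", "data": {"commands": [[[0,0,0.004,0,0,0],[0,0,0.008,0,0,0],[0,0,0.012,0,0,0],[0,0,0.016,0,0,0],[0,0,0.016,0,0,0],[0,0,0.016,0,0,0]]]}}

```text
clock: 11.45
position: [0.4809, -0.0098, 0.0732]
orientation: [[-0.996, -0.088, 0.0], [-0.088, 0.996, 0.0], [-0.0, 0.0, -1.0]]
force: [1.4, 5.5, -0.1]
width: 0.0159
grasp_force: 40.0
```

Call:
{"op": "play_rows", "data": {"commands": [[[0,0,0.004,0,0,0],[0,0,0.008,0,0,0],[0,0,0.012,0,0,0],[0,0,0.016,0,0,0],[0,0,0.016,0,0,0],[0,0,0.016,0,0,0]]]}}

```text
clock: 12.05
position: [0.4809, -0.0098, 0.0692]
orientation: [[-0.996, -0.088, 0.0], [-0.088, 0.996, 0.0], [-0.0, 0.0, -1.0]]
force: [1.6, 5.8, 1.1]
width: 0.0155
grasp_force: 40.0
```

Call:
{"op": "play_rows", "data": {"commands": [[[0,0,0.004,0,0,0],[0,0,0.008,0,0,0],[0,0,0.012,0,0,0],[0,0,0.016,0,0,0],[0,0,0.016,0,0,0],[0,0,0.016,0,0,0]]]}}

```text
clock: 12.65
position: [0.4811, -0.0097, 0.0654]
orientation: [[-0.996, -0.088, 0.001], [-0.088, 0.996, 0.001], [-0.001, 0.001, -1.0]]
force: [1.0, 7.1, 3.9]
width: 0.0157
grasp_force: 40.0
```

Call:
{"op": "play_rows", "data": {"commands": [[[0,0,0.004,0,0,0],[0,0,0.008,0,0,0],[0,0,0.011,0,0,0],[0,0,0.011,0,0,0],[0,0,0.011,0,0,0]]]}}

```text
clock: 13.15
position: [0.4813, -0.0097, 0.0628]
orientation: [[-0.996, -0.088, 0.001], [-0.088, 0.996, 0.001], [-0.001, 0.001, -1.0]]
force: [1.5, 7.4, 7.1]
width: 0.0162
grasp_force: 40.0
```

Call:
{"op": "play_rows", "data": {"commands": [[[0,0,-0.006,0,0,0],[-0.0018,0.0036,-0.006,0,0,0],[-0.0036,0.0071,-0.006,0,0,0],[-0.0054,0.0107,-0.006,0,0,0],[-0.0072,0.0143,-0.006,0,0,0],[-0.0072,0.0143,-0.006,0,0,0],[-0.0072,0.0143,-0.006,0,0,0]]]}}

```text
clock: 13.85
position: [0.4824, -0.0064, 0.0641]
orientation: [[-0.996, -0.088, 0.0], [-0.088, 0.996, 0.0], [-0.0, -0.0, -1.0]]
force: [0.1, 0.8, 5.0]
width: 0.0158
grasp_force: 40.0
```

Call:
{"op": "play_rows", "data": {"commands": [[[-0.0018,0.0036,0,0,0,0],[-0.0036,0.0071,0,0,0,0],[-0.0036,0.0071,0,0,0,0],[-0.0036,0.0071,0,0,0,0]]]}}

```text
clock: 14.25
position: [0.4826, -0.0046, 0.0638]
orientation: [[-0.996, -0.088, -0.001], [-0.088, 0.996, -0.0], [0.001, -0.0, -1.0]]
force: [-2.5, -2.7, 3.4]
width: 0.0158
grasp_force: 40.0
```

Call:
{"op": "play_rows", "data": {"commands": [[[0,0,-0.006,0,0,0],[0,0,-0.012,0,0,0],[0,0,-0.02,0,0,0],[0,0,-0.02,0,0,0],[0,0,-0.02,0,0,0]]]}}

```text
clock: 14.75
position: [0.4831, -0.0044, 0.069]
orientation: [[-0.996, -0.088, 0.0], [-0.088, 0.996, 0.0], [-0.0, 0.0, -1.0]]
force: [-0.6, 0.9, -0.0]
width: 0.0157
grasp_force: 40.0
```

Call:
{"op": "play_rows", "data": {"commands": [[[0,0,-0.008,0,0,0],[0,0,-0.016,0,0,0],[0,0,-0.024,0,0,0],[0,0,-0.024,0,0,0],[0,0,-0.024,0,0,0]]]}}

```text
clock: 15.25
position: [0.483, -0.0045, 0.075]
orientation: [[-0.996, -0.088, 0.0], [-0.088, 0.996, -0.0], [-0.0, -0.0, -1.0]]
force: [0.2, 0.6, -0.7]
width: 0.0152
grasp_force: 40.0
```

Call:
{"op": "play_rows", "data": {"commands": [[[0,0,-0.012,0,0,0],[0,0,-0.024,0,0,0],[0,0,-0.036,0,0,0],[0,0,-0.05,0,0,0],[0,0,-0.07,0,0,0],[0,0,-0.1,0,0,0],[0,0,-0.16,0,0,0],[0,0,-0.24,0,0,0],[-0.08,0,-0.3,0,0,0],[-0.18,0,-0.3,0,0,0],[-0.18,0,-0.3,0,0,0],[-0.18,0,-0.3,0,0,0],[-0.18,0,-0.3,0,0,0]]]}}

```text
clock: 16.55
position: [0.5268, -0.0005, 0.1497]
orientation: [[-0.996, -0.088, -0.001], [-0.088, 0.996, 0.0], [0.001, 0.0, -1.0]]
force: [-0.4, 0.6, -2.0]
width: 0.0156
grasp_force: 40.0
```

```bash
python3 - <<'E'
from h import *
s,a=snap('wrist','w6')
print(s['clock'],np.round(s['position'],4),np.round(s['orientation'],4).tolist(),s['force'])
a=cv2.imread('pics/w6.png');cv2.imwrite('pics/c7.png',cv2.resize(a[70:250,200:440],None,fx=3.3,fy=3.3,interpolation=cv2.INTER_CUBIC))
E
```

```text
16.55 [ 5.268e-01 -5.000e-04  1.497e-01] [[-0.9961, -0.0881, -0.0012], [-0.0881, 0.9961, 0.0], [0.0011, 0.0001, -1.0]] [-0.43434965  0.5715477  -1.97863512]
```

View pics/c7.png

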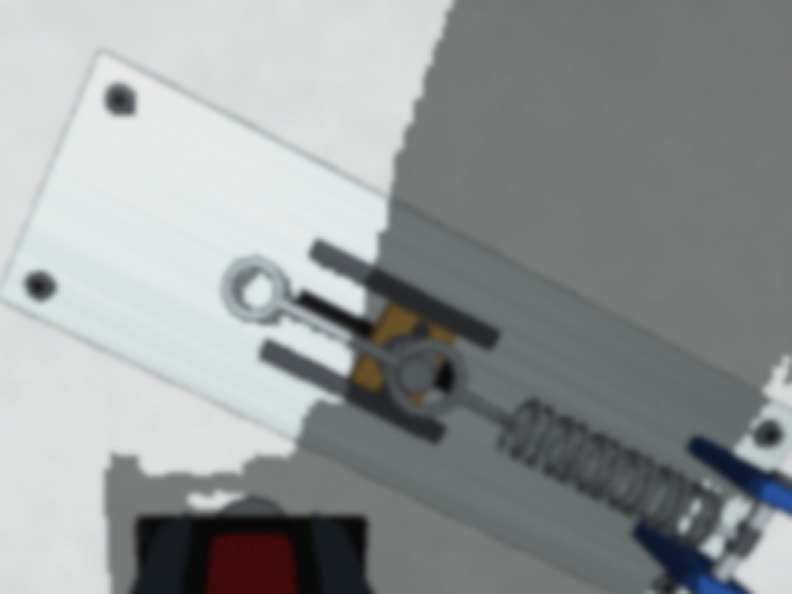

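Call:
{"op": "play_rows", "data": {"commands": [[[0,-0.06,0,0,0,0],[0,-0.2,0,0,0,0],[0,-0.38,0,0,0,0],[0,-0.56,0,0,0,0],[0,-0.74,0,0,0,0],[0,-0.9,0,0,0,0],[0,-1.0,0,0,0,0],[0,-1.0,0,0,0,0]]]}}

```text
clock: 17.4
position: [0.5494, -0.2531, 0.1499]
orientation: [[-0.996, -0.085, 0.0], [-0.085, 0.996, -0.001], [-0.0, -0.001, -1.0]]
force: [-0.7, -0.5, -1.7]
width: 0.0159
grasp_force: 40.0
```

Call:
{"op": "play_rows", "data": {"commands": [[[0.005,-0.05,0,0,0,0],[0.005,-0.092,0,0,0,0],[0.005,-0.092,0.06,0,0,0],[0.005,-0.092,0.12,0,0,0],[0.005,-0.092,0.16,0,0,0],[0.005,-0.092,0.17,0,0,0],[0.005,-0.092,0.17,0,0,0],[0.005,-0.092,0.17,0,0,0]]]}}

```text
clock: 18.2
position: [0.5508, -0.2725, 0.1076]
orientation: [[-0.996, -0.088, 0.0], [-0.088, 0.996, -0.0], [-0.0, -0.0, -1.0]]
force: [-0.0, -0.1, -1.0]
width: 0.0159
grasp_force: 40.0
```

Call:
{"op": "play_rows", "data": {"commands": [[[0.005,0,0.02,0,0,0],[0.005,0,0.06,0,0,0],[0.005,0,0.1,0,0,0],[0.005,0,0.14,0,0,0],[0.005,0,0.18,0,0,0],[0.005,0,0.21,0,0,0],[0.005,0,0.225,0,0,0],[0.005,0,0.225,0,0,0],[0.005,0,0.225,0,0,0]]]}}

```text
clock: 19.1
position: [0.5495, -0.2727, 0.0513]
orientation: [[-0.996, -0.088, 0.0], [-0.088, 0.996, -0.0], [-0.0, -0.0, -1.0]]
force: [0.3, -0.5, -1.2]
width: 0.0157
grasp_force: 40.0
```

Call:
{"op": "play_rows", "data": {"commands": [[[0,0,0.005,0,0,0],[0,0,0.011,0,0,0],[0,0,0.011,0,0,0],[0,0,0.011,0,0,0]]]}}

```text
clock: 19.5
position: [0.5494, -0.2727, 0.0485]
orientation: [[-0.996, -0.088, 0.0], [-0.088, 0.996, -0.0], [-0.0, -0.0, -1.0]]
force: [0.5, 0.7, -0.7]
width: 0.0158
grasp_force: 40.0
```

Call:
{"op": "play_rows", "data": {"commands": [[[0,0,0.002,0,0,0],[0,0,0.002,0,0,0],[0,0,0.002,0,0,0],[0,0,0.002,0,0,0],[0,0,0.002,0,0,0],[0,0,0.002,0,0,0]]], "gripper": 0}}

```text
clock: 20.1
position: [0.5494, -0.2727, 0.048]
orientation: [[-0.996, -0.088, 0.0], [-0.088, 0.996, -0.0], [-0.0, -0.0, -1.0]]
force: [0.0, -0.8, 0.3]
width: 0.0455
grasp_force: 0.0
```

Call:
{"op": "play_rows", "data": {"commands": [[[0,0,-0.04,0,0,0],[0,0,-0.12,0,0,0],[0,0,-0.25,0,0,0],[0,0,-0.4,0,0,0],[0.2,0,-0.6,0,0,0],[0.25,0,-0.75,0,0,0],[0.25,0,-0.8,0,0,0],[0.25,0,-0.8,0,0,0],[0.25,0,-0.8,0,0,0]]]}}

```text
clock: 21.0
position: [0.4871, -0.2782, 0.2483]
orientation: [[-0.996, -0.088, 0.001], [-0.088, 0.996, -0.001], [-0.001, -0.001, -1.0]]
force: [-0.0, 0.6, -0.7]
width: 0.0452
grasp_force: 0.0
```

```bash
python3 - <<'E'
from h import *
s,a=snap('scene','s7')
b=cv2.imread('pics/scene0.png');c=cv2.imread('pics/s7.png')
r=lambda i:((i[:,:,2].astype(int)-i[:,:,1]>70)&(i[:,:,2]>90))[215:265,185:230]
for i in(b,c):
    y,x=np.nonzero(r(i));print(len(x),x.mean()+185,y.mean()+215,x.min(),x.max(),y.min(),y.max())
print(s['clock'],s['width'],s['position'])
E
```

```text
86 203.3372093023256 230.87209302325581 14 23 9 23
82 203.6707317073171 230.8780487804878 14 23 9 23
21.0 0.045217577891310125 [ 0.48714285 -0.27817381  0.2483139 ]
```

The puller's handle shows at the same pixels as at the start, so it is back in the stand upright. The eye was seen seated on the post.

```bash
python3 -c "
from cell import workorder
print(workorder.hand_in())"
```

```text
the job is handed in; nothing more can be done
None
```

The job is handed in at about 21 s: a wrist picture showed the eye seated on the post with the spring holding it, and the puller is back upright in the smaller grey stand; no verdict came back with the hand-in.

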